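# Draw a slide carrier off the warmer and put it in its tray

## Robot

A 6-joint arm with a two-finger parallel gripper is mounted at the origin on a cart in front of the work surface, level with it; the furniture and walls round the work are solid. World frame = base frame: x ahead of the robot, y to its left, z up, the work surface at z = 0. Lengths are in m, angles in rad, forces in N, time in s.
With the tool pointing down it reaches from about 0.225 to 0.875 m from the base axis. Payload 3.4 kg.
Tool frame: the origin (TCP) lies midway between the tips of the shut fingers; the grasp point (between the pads) lies 19 mm behind it; z points along the fingers, y is the line along which they close (so a half turn about z gives the same grasp; the last joint's range is limited). The gripper opens to 85 mm and grips with 20 to 120 N. Pads are 22 mm wide; open, the fingers measure 114 mm over their backs; the gripper's body (76 mm by 85 mm) begins 54 mm behind the grasp point. The pads swing forward as they close: fully open they stand 13 mm farther back than shut.
Start: joints at [-1.354, 0.276, 1.505, -0, 1.361, -0.121], TCP at [0.191, -0.543, 0.231] pointing down, gripper open.
Joint ranges: [-2.89, 2.89], [-0.75, 2.08], [0.22, 2.7], [-1.18, 4.32], [0.11, 2.71], [-2.7, 2.7]. Speed limits (rad/s): [2.57, 2.57, 3.14, 3.14, 3.14, 3.14].

## Interface

Orientations are given as a unit quaternion [w, x, y, z].
In Python, from rig import * gives the robot as it stands.
- The arm moves only by the tool apply_moves, never from a script. Its argument "steps" is one flat list of numbers, 4 for each row, row after row: the shift along the world's x, y, z in cm, then the turn about the world's z in degrees. A call has 1 to 8 rows; each row is the pose to reach, as a shift and turn from the pose commanded when the call began; what a row does not reach only later rows make up. A row lasts 1/12 s, in which the tool goes at most 41.7 mm and 7.16 degrees, less where a joint would pass 70% of its speed; a pose out of reach is approached as far as the arm can. A call with a gripper value outside its range is refused whole. "jaw" is the closure in counts, from 0 (fully open) to 255 (shut), set as the call begins (left out, the last holds). The fingers move at their own pace and stop on an object; "newtons" is the grip in N (left out, the last holds). Time passes only in rows, so rows that repeat a pose let the fingers close. It gives the time, the measured TCP pose, the force, the opening and the grip force at its end, in the units of the state.
- get_state(): the state, without advancing time (a new reading comes with each control period).
- get_image(name): name is "scene" or "side" or "wrist"; returns the picture (400x640x3 uint8, red, green, blue); there is no depth.
- calibration(name): a dict with "fx", "fy", "cx", "cy" (pixels), "xyz" and "rotation" of the camera in the world. Camera axes: x right, y up, looking along -z (the intrinsics and any distortion apply to the point x, -y, -z); pixel columns grow to the right and rows downward; lengths in m; the calibration is good to about 2 mm. A picture is of the moment at which its call begins: read the wrist's pose just before it. calibration takes no time and is no camera call; for the wrist camera it gives the pose at the moment of the call.
- sign_off(): hands the job in; it is judged then, once.
The state is a dict: "clock": time; "qpos": joint angles; "qd": joint speeds; "effort": joint torques, N m; "position": TCP position; "ee_rot": TCP orientation; "contact_force": force on the tool from outside, world axes, zero at the start; "moment": the same for the moment, N m; "width": finger opening in m; "gripper_force": force on a finger pad.
Only numpy, scipy, OpenCV 4.12 (cv2) and the standard library are available. Lean on these libraries where they do the work, as an engineer would, in place of code of your own. Each camera call takes 0.05 s, during which the arm holds its last target. There are 200 camera calls.

## Task

The slides on the warmer are dry. Slide their metal carrier plate out over the warmer's open front until about a third of it overhangs, take it by that end and lay it flat on the finned cooling block, and let go. Then take it again by its middle and lower it flat into the blue storage tray, keeping it roughly level throughout, never dropping it, and leaving the spirit lamp, sample cups and dropper bottle where they stand.

Things in the scene. Friction and masses are not known exactly. Their poses are not given: they have to be found in the camera images.
- carrier: Slide carrier: loose flat aluminium plate 140 x 62 x 6 mm, about 0.14 kg, two glass slides clipped flat on its middle (under 1 mm proud). Origin: centre of its underside; x along the length, y the width, z up; both ends alike. Starts in the warmer's channel, front end 5 to 20 mm inside the front edge, long sides hidden by the rails. Tips off the edge if more than half overhangs.
- warmer: White slide warmer, fixed, 235 (x) x 106 x 57 mm high. Origin on the bench on the centre line, 30 mm behind the front edge; x points back, away from the open front. Deck at z = 50 mm: floor of a channel 66 mm wide between rails 7 mm high (1 mm above the carrier's top). Open at x = -30 mm, back stop at x = +185 mm: over 50 mm of bare deck lies behind the carrier's far end.
- warmer_front (a point): Middle of the warmer's open front edge, at deck height (50 mm above the bench); same axes as warmer, so the deck lies at x > 0 and the overhang at x < 0.
- cooler: Cooling block: finned aluminium block, 110 (x) x 44 (y) mm, flat top 42 mm above the bench, fixed. It is narrower than the carrier, so the carrier laid lengthwise on it sticks out 9 mm on either side. Origin at the centre of its underside.
- cooler_top (a point): Centre of the cooling block's flat top, 42 mm above the bench; axes as cooler.
- tray: Blue storage tray, fixed, 160 (x) x 82 mm; origin: centre of its underside. A cup at each end: seat 32 mm above the bench, walls up to 45 mm on three sides; inside 146 x 68 mm, 3 mm to spare round the carrier. From x = -36 to +36 mm no walls or seat, only a base 6 mm high: fingers holding the carrier by the middle of its long sides go down there; at its ends they would strike walls.
- tray_seat (a point): Centre of the tray at seat height, 32 mm above the bench; axes as tray. The carrier's origin comes here when it is seated.
- lamp: Bystander: small glass spirit lamp, 61 mm across, 84 mm high, loose; origin under its centre.
- red_cup: Bystander: white sample cup with red lid, 48 mm across, 60 mm high, loose; origin under its centre.
- blue_cup: Bystander: white sample cup with blue lid, 48 mm across, 60 mm high, loose; origin under its centre.
- oil: Bystander: brown glass dropper bottle, 38 mm across, 124 mm high, loose; origin under its centre.

How it is judged:
On the way, in this order (a step that is already met when the one before it is completed fails the run):
1. the carrier, still lying flat in the warmer's channel, overhangs the front edge by more than 30 mm (x of carrier in the frame of warmer_front between 0 and 0.04 m and y of carrier in the frame of warmer_front between -0.01 and 0.01 m and z of carrier in the frame of warmer_front between -0.004 and 0.004 m and angle between carrier's own z axis and vertical below 0.06 rad), for 0.2 s.
2. the carrier lies flat on the cooling block, let go and at rest, its centre within 35 mm lengthwise and 15 mm sideways of the block's centre (x of carrier in the frame of cooler_top between -0.035 and 0.035 m and y of carrier in the frame of cooler_top between -0.015 and 0.015 m and z of carrier in the frame of cooler_top between -0.004 and 0.004 m and angle between carrier's own z axis and vertical below 0.06 rad and linear speed of carrier below 0.02 m/s and contact force between the fingers and carrier below 0.1 N), for 0.2 s.
At the end, for the whole second after the job is handed in: The carrier lies flat (within 0.04 rad) on both seats inside the blue tray, its centre within 6 mm of the tray's centre lengthwise and sideways and within 3 mm of seat height, lengthwise within 0.1 rad (either way round), at rest and let go (x of carrier in the frame of tray_seat between -0.006 and 0.006 m and y of carrier in the frame of tray_seat between -0.006 and 0.006 m and z of carrier in the frame of tray_seat between -0.003 and 0.003 m and angle between carrier's own z axis and vertical below 0.04 rad and angle between the x axis of carrier and the x axis of tray, either way round below 0.1 rad and linear speed of carrier below 0.02 m/s and contact force between the fingers and carrier below 0.1 N); the robot touches nothing.
It fails at once if the carrier is tilted by more than 0.6 rad from level (angle between carrier's own z axis and vertical above 0.6 rad).
It fails at once if the carrier is dropped or flung: it moves faster than 0.7 m/s with no finger touching it (linear speed of carrier above 0.7 m/s and contact force between the fingers and carrier below 0.05 N).
It fails at once if the lamp, a cup or the dropper bottle is shifted by more than 30 mm (distance of any of lamp, red_cup, blue_cup, oil from where it was at the start of the episode above 0.03 m).
It also fails if it takes over 72 s, if anything falls off the work surface, if the arm or the gripper's body presses on something with over 40 N, if the wrist force passes 120 N, or if a joint passes its speed limit or range.

## Working session

There is one attempt and no reset: what is moved stays moved. The work goes in short steps, Python scripts to look and compute and a tool call to move; the robot and the scene stay as the last step left them, time stands still between calls to the robot, and variables do not carry over. Pictures are saved under pics/ and viewed, at most 10 in all, crops included, and the job is handed in when it is done.

Besides the shell and the picture viewer there is one more tool, called after "Call:" by a JSON object that holds its "fn" and its "kwargs". apply_moves: Moves the arm, as the interface text tells. Its arguments: {"type":"object","properties":{"steps":{"type":"array","items":{"type":"number"}},"jaw":{"type":"number"},"newtons":{"type":"number"}},"required":["steps"]}

```bash
mkdir -p pics; ls; cat > h.py <<'E'
from rig import *
import numpy as np, cv2, json
def snap(n,f):
    im=get_image(n); cv2.imwrite('pics/'+f,im[:,:,::-1]); c=calibration(n)
    np.savez('pics/'+f+'.npz',im=im,**{k:np.array(c[k],float) for k in('fx','fy','cx','cy','xyz','rotation')}); return im
def ray(c,u,v,z):
    d=c['rotation']@np.array([(u-c['cx'])/c['fx'],-(v-c['cy'])/c['fy'],-1.])
    return c['xyz']+d*(z-c['xyz'][2])/d[2]
E
python3 - <<'E'
from h import *
for n in('scene','side'):
    snap(n,n+'1.png'); print(n,calibration(n))
print(get_state())
a=cv2.imread('pics/scene1.png')
E
```

```text
pics
scene {'fx': 464.7449603035422, 'fy': 464.7449603035422, 'cx': 325.7303518132768, 'cy': 194.77553938116503, 'xyz': array([0.20308501, 1.07170133, 0.79234794]), 'rotation': array([-0.2051875 , -0.09959804,  0.44361892,  0.86670674])}
side {'fx': 411.5357476576165, 'fy': 411.5357476576165, 'cx': 316.5001248232907, 'cy': 202.5037584276901, 'xyz': array([-0.10978045,  0.71681918,  0.5263595 ]), 'rotation': array([-0.40425568, -0.235765  ,  0.46134214,  0.75376099])}
{'clock': 0.1, 'qpos': array([-1.35399383e+00,  2.76565412e-01,  1.50598099e+00, -1.54073971e-05,
        1.36072822e+00, -1.21000779e-01]), 'qd': array([-0.00078185, -0.00196653, -0.00414128, -0.00054519,  0.001352  ,
       -0.00019982]), 'effort': array([ 1.53405439e-03, -4.17700624e+01, -2.46404868e+01, -8.93569745e-05,
        5.81594548e-03, -9.05151921e-06]), 'position': array([ 0.19045232, -0.54205017,  0.23051721]), 'ee_rot': array([-8.39658418e-04,  9.85769376e-01,  1.68101251e-01, -4.77927944e-05]), 'contact_force': array([ 0.57349452,  0.29218224, -1.10564329]), 'moment': array([-0.01048562,  0.05878158, -0.00454998]), 'gripper_force': 0.0, 'width': 0.08568908498863752}
```

View pics/scene1.png

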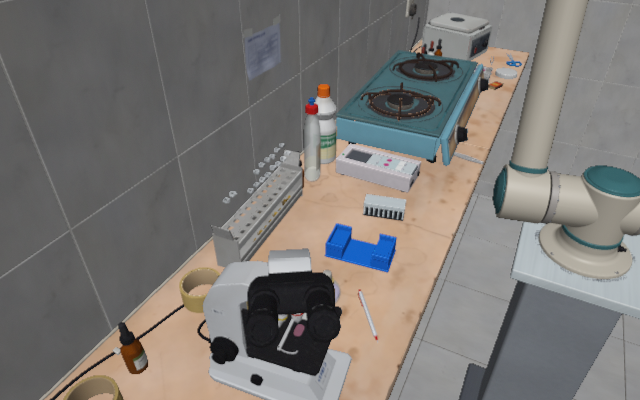

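View pics/side1.png

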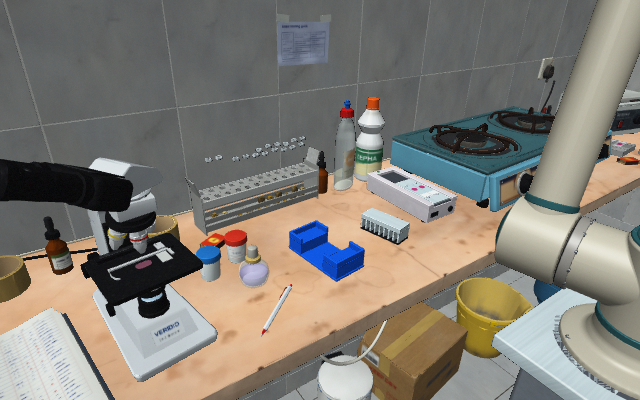

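The pictures show the tray (side 327,247), cooler (385,226), a white box at (410,195) that is probably the warmer, and the cups and lamp at about (235,255). I'll zoom in on the box.

```bash
cat > h.py <<'E'
from rig import *
import numpy as np, cv2
from scipy.spatial.transform import Rotation as R
def snap(n,f):
    c=calibration(n); im=get_image(n); cv2.imwrite('pics/'+f+'.png',im[:,:,::-1])
    np.savez('pics/'+f+'.npz',**{k:np.array(c[k],float) for k in('fx','fy','cx','cy','xyz','rotation')}); return im
def ray(f,u,v,z):
    c=np.load('pics/'+f+'.npz'); q=c['rotation']
    d=R.from_quat(q[[1,2,3,0]]).as_matrix()@np.array([(u-c['cx'])/c['fx'],-(v-c['cy'])/c['fy'],-1.])
    return c['xyz']+d*(z-c['xyz'][2])/d[2]
def pose():
    s=get_state(); q=s['ee_rot']; return s['position'], R.from_quat(q[[1,2,3,0]]).as_matrix()
E
python3 - <<'E'
from h import *
a=snap('side','side2');b=snap('scene','scene2');w=snap('wrist','wrist1')
c=np.vstack([cv2.resize(x,(480,300),interpolation=cv2.INTER_CUBIC) for x in(a[155:235,350:478],b[140:220,320:448])])
c=np.hstack([cv2.resize(c,(400,500)),cv2.resize(w,(400,500))])
cv2.imwrite('pics/z1.png',c[:,:,::-1])
for f,u,v,z in [('side2',327,247,.03),('side2',385,226,.042),('scene2',385,208,.042),('side2',410,195,.057),('scene2',377,167,.057),('side2',254,272,.03),('side2',235,245,.03),('side2',208,262,.03),('side2',321,172,.06)]: print(f,u,v,ray(f,u,v,z).round(3))
p,M=pose();print(p,M.round(2)); print(calibration('wrist'))
E
```

```text
side2 327 247 [0.487 0.273 0.03 ]
side2 385 226 [0.471 0.121 0.042]
scene2 385 208 [0.49  0.122 0.042]
side2 410 195 [ 0.534 -0.022  0.057]
scene2 377 167 [ 0.575 -0.035  0.057]
side2 254 272 [0.493 0.445 0.03 ]
side2 235 245 [0.601 0.436 0.03 ]
side2 208 262 [0.573 0.508 0.03 ]
side2 321 172 [0.772 0.092 0.06 ]
[ 0.19050595 -0.54228588  0.23090072] [[ 0.94  0.33 -0.  ]
 [ 0.33 -0.94  0.  ]
 [ 0.   -0.   -1.  ]]
{'fx': 286.3382013766112, 'fy': 286.3382013766112, 'cx': 318.5237406881227, 'cy': 200.09518823691832, 'xyz': array([ 0.26477196, -0.51551924,  0.37269282]), 'rotation': array([ 0.80588162, -0.12679163,  0.09076072, -0.57117527])}
```

View pics/z1.png

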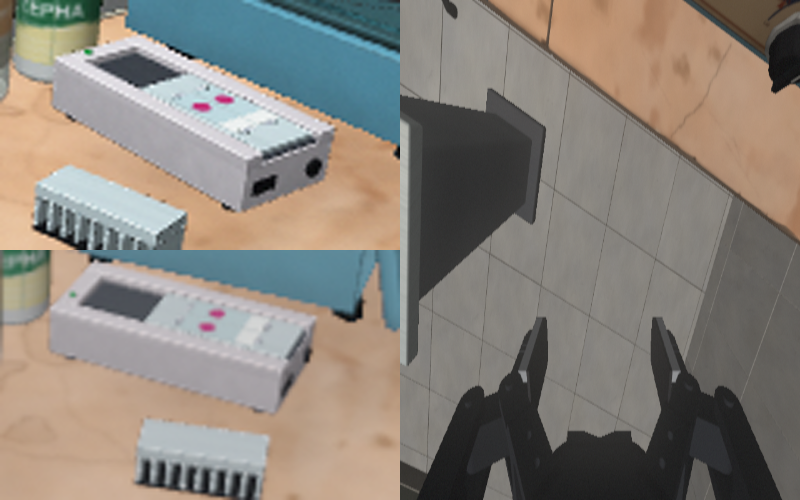

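The box is the warmer. Its front faces the robot (towards -x), with dark bare deck at the back and the carrier and slides towards the front. I'll fly over it for a closer look.

Call:
{"fn": "apply_moves", "kwargs": {"steps": [4, 8, 8, -5, 30, 50, 9, -19, 30, 50, 9, -19, 30, 50, 9, -19, 30, 50, 9, -19, 30, 50, 9, -19, 30, 50, 9, -19, 30, 50, 9, -19]}}

```text
clock: 0.92
position: [0.3551, -0.265, 0.2921]
ee_rot: [0.0, 1.0, 0.003, 0.0]
contact_force: [0.4, 0.4, 0.3]
width: 0.0857
gripper_force: 0.0
```

Call:
{"fn": "apply_moves", "kwargs": {"steps": [14, 23, 0, -3, 14, 23, 0, -3, 14, 23, 0, -3, 14, 23, 0, -3, 14, 23, 0, -3, 14, 23, 0, -3, 14, 23, 0, -3, 14, 23, 0, -3]}}

```text
clock: 1.58
position: [0.4965, -0.0331, 0.2914]
ee_rot: [-0.001, 1.0, -0.02, 0.0]
contact_force: [-1.3, -0.5, 0.1]
width: 0.0854
gripper_force: 0.0
```

```bash
python3 - <<'E'
from h import *
w=snap('wrist','wrist2'); p,M=pose(); print(p,M.round(3))
E
```

```text
[ 0.49521914 -0.03517806  0.29139797] [[ 0.999 -0.042 -0.001]
 [-0.042 -0.999  0.   ]
 [-0.001 -0.    -1.   ]]
```

View pics/wrist2.png

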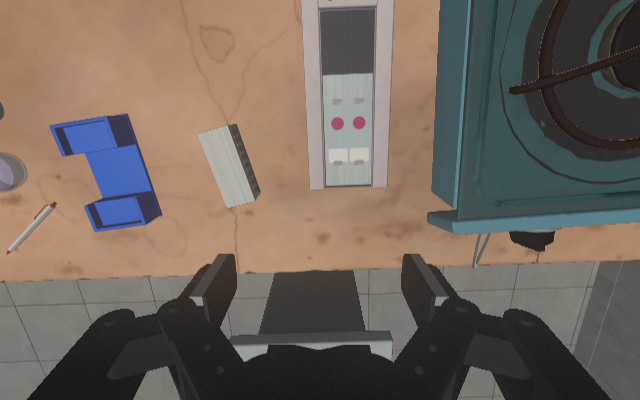

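Clear view. The warmer's front is at row ~187 (cols 310–386), and the carrier's back edge is at row ~74 (cols 322–373). The cooler top runs roughly (199,133) to (255,203), and the blue tray is at (105,172).

```bash
python3 - <<'E'
from h import *
f='wrist2'; im=cv2.imread('pics/wrist2.png'); hsv=cv2.cvtColor(im,cv2.COLOR_BGR2HSV)
P=lambda u,v,z: ray(f,u,v,z)[:2].round(4)
g=im.astype(int).sum(2)//3
for r in (30,60,100,160,180): print(r,'row',g[r,298:402].tolist())
print('col348',g[60:80,340].tolist(), g[60:80,356].tolist()); print('front',g[178:196,335].tolist(),g[178:196,362].tolist())
for n,u,v,z in [('FL',310,189,.057),('FR',386,187,.057),('backL',322,74,.056),('backR',373,74,.056),('bl2',303,0,.057),('br2',394,0,.057),('cFL',326,186,.056),('cFR',371,186,.056)]: print(n,P(u,v,z))
m=(cv2.inRange(hsv,(105,150,40),(130,255,255)));m[:,250:]=0
c=max(cv2.findContours(m,0,1)[0],key=cv2.contourArea); print('tray',cv2.minAreaRect(c)); 
ap=cv2.approxPolyDP(c,3,True)[:,0]; print([(a.tolist(),P(*a,.045).tolist(),P(*a,0.0).tolist()) for a in ap])
m=cv2.inRange(im,(140,145,135),(255,255,255)); m[:,:180]=0;m[:,270:]=0;m[:100]=0;m[230:]=0
c=max(cv2.findContours(m,0,1)[0],key=cv2.contourArea); r=cv2.minAreaRect(c);print('cool',r,[P(*b,.042) for b in cv2.boxPoints(r)],P(*r[0],.042))
big=cv2.resize(im[70:250,30:290],None,fx=3,fy=3,interpolation=cv2.INTER_CUBIC);cv2.imwrite('pics/z2.png',big)
E
```

```text
30 row [142, 142, 143, 143, 137, 171, 174, 173, 171, 170, 170, 170, 170, 169, 169, 168, 169, 169, 169, 172, 140, 115, 111, 81, 80, 79, 79, 80, 79, 80, 80, 78, 78, 77, 77, 79, 79, 76, 78, 78, 79, 79, 78, 75, 79, 78, 77, 77, 77, 77, 77, 76, 78, 77, 77, 77, 77, 76, 77, 79, 77, 76, 77, 76, 79, 76, 76, 77, 75, 76, 76, 76, 76, 77, 78, 75, 105, 121, 138, 172, 174, 175, 173, 172, 170, 169, 169, 169, 169, 169, 168, 168, 168, 169, 148, 114, 138, 140, 140, 139, 139, 138, 138, 138]
60 row [142, 143, 142, 142, 143, 137, 173, 173, 171, 172, 170, 171, 170, 171, 170, 171, 171, 170, 170, 169, 171, 138, 115, 106, 81, 80, 80, 80, 83, 80, 80, 79, 80, 81, 79, 79, 78, 79, 79, 79, 78, 80, 78, 80, 78, 80, 78, 80, 77, 77, 77, 79, 79, 78, 78, 78, 78, 79, 78, 77, 76, 76, 76, 79, 79, 77, 77, 77, 79, 79, 77, 77, 77, 77, 76, 80, 137, 120, 172, 173, 171, 170, 169, 171, 171, 169, 170, 169, 170, 169, 171, 168, 168, 137, 123, 140, 139, 138, 140, 140, 140, 139, 141, 140]
100 row [137, 137, 139, 136, 138, 136, 138, 128, 172, 170, 170, 167, 168, 168, 168, 168, 168, 167, 166, 165, 165, 164, 151, 114, 123, 151, 170, 165, 
[... 2251 characters left out ...]
[0.5736, 0.2471], [0.5734, 0.28]), ([103, 122], [0.5686, 0.2485], [0.5679, 0.2815]), ([63, 128], [0.5632, 0.3035], [0.5618, 0.3429]), ([73, 152], [0.5314, 0.3], [0.5264, 0.3389]), ([86, 153], [0.5294, 0.2827], [0.5241, 0.3197]), ([104, 197], [0.4665, 0.2753], [0.4539, 0.3113]), ([150, 189], [0.4756, 0.2071], [0.4641, 0.2353]), ([135, 146], [0.536, 0.2139], [0.5314, 0.2429]), ([116, 149], [0.533, 0.2406], [0.5282, 0.2726]), ([105, 117], [0.5747, 0.2442], [0.5747, 0.2767])]
cool ((225.53439331054688, 166.8047332763672), (82.40243530273438, 31.266687393188477), 69.92847442626953) [array([0.5487, 0.1293]), array([0.5609, 0.0881]), array([0.4523, 0.0625]), array([0.4376, 0.1071])] [0.5022 0.0971]
```

View pics/z2.png

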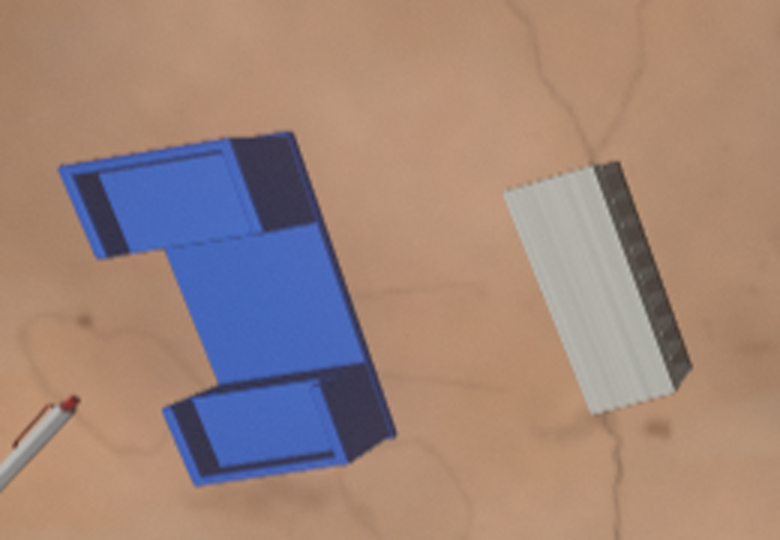

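Warmer front centre ≈ (0.469,-0.071), yaw ≈ -0.7°, with the carrier's back edge at x ≈ 0.612. The cooler centre is (0.502,0.097) at yaw 12.2°. Next I'll lower the shut fingers behind the plate.

Call:
{"fn": "apply_moves", "kwargs": {"steps": [3.5, -1, 0, 1, 7, -2, -2, 1.7, 11, -3, -4, 1.7, 15.3, -3.8, -6, 1.7, 15.3, -3.8, -10, 1.7, 15.3, -3.8, -14, 1.7, 15.3, -3.8, -18, 1.7, 15.3, -3.8, -20, 1.7], "jaw": 255, "newtons": 60}}

```text
clock: 2.3
position: [0.6437, -0.0761, 0.086]
ee_rot: [-0.001, 1.0, -0.009, -0.005]
contact_force: [-0.3, 1.0, -0.7]
width: 0.0002
gripper_force: 0.0
```

```bash
python3 - <<'E'
from h import *
w=snap('wrist','wrist3'); p,M=pose(); print(p,M.round(3),get_state()['width'])
E
```

```text
[ 0.64185609 -0.07568901  0.08339386] [[ 1.    -0.018 -0.015]
 [-0.018 -1.     0.002]
 [-0.015 -0.002 -1.   ]] -4.846700420079005e-05
```

View pics/wrist3.png

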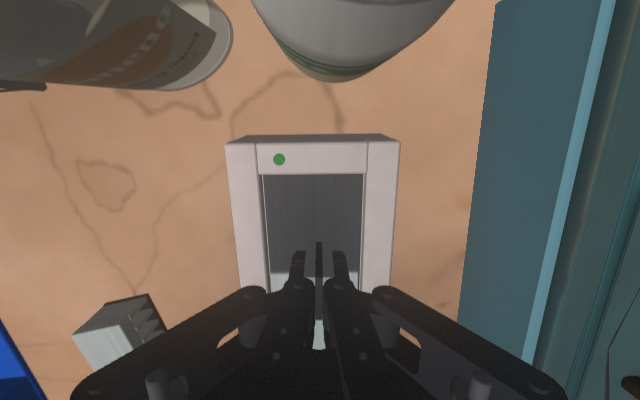

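The shut fingers hang over the bare deck, between the plate's back edge (row ~272) and the back stop (row ~173), centred in the channel. I'll let the arm settle, then lower.

Call:
{"fn": "apply_moves", "kwargs": {"steps": [0.3, 0.2, 0, 0, 0.3, 0.2, -1, 0, 0.3, 0.2, -2, 0, 0.3, 0.2, -2, 0, 0.3, 0.2, -2, 0]}}

```text
clock: 2.77
position: [0.6508, -0.0731, 0.0725]
ee_rot: [0.0, 1.0, -0.008, 0.0]
contact_force: [-0.3, 0.7, -0.2]
width: -0.0005
gripper_force: 0.0
```

Call:
{"fn": "apply_moves", "kwargs": {"steps": [0, 0, -1, 0, 0, 0, -1.9, 0, 0, 0, -1.9, 0, 0, 0, -1.9, 0]}}

```text
clock: 3.1
position: [0.6499, -0.0726, 0.0519]
ee_rot: [-0.0, 1.0, -0.008, -0.001]
contact_force: [-0.5, 0.0, -0.0]
width: -0.0002
gripper_force: 0.0
```

```bash
python3 - <<'E'
from h import *
print([ray('wrist3',u,272,.056).round(4) for u in(266,362)],ray('wrist3',315,173,.057).round(4)); p,M=pose(); print(p,get_state()['contact_force'])
E
```

```text
[array([ 0.615 , -0.0386,  0.056 ]), array([ 0.6138, -0.1046,  0.056 ])] [ 0.6842 -0.0739  0.057 ]
[ 0.64994278 -0.0726473   0.05186994] [-0.54560461  0.02530721 -0.0441427 ]
```

Call:
{"fn": "apply_moves", "kwargs": {"steps": [-1, 0, 0, 0, -2, 0, 0, 0, -2.7, 0, 0, 0, -3.4, 0, 0, 0, -4.1, 0.1, 0, 0, -4.8, 0.1, 0, 0, -5.5, 0.1, 0, 0, -6.1, 0.1, 0, 0]}}

```text
clock: 3.77
position: [0.5893, -0.0719, 0.0532]
ee_rot: [0.0, 1.0, -0.008, 0.001]
contact_force: [1.3, 0.7, 1.5]
width: 0.0001
gripper_force: 0.8
```

Call:
{"fn": "apply_moves", "kwargs": {"steps": [-0.5, 0, 0, 0, -1, 0, 0, 0, -1.4, 0, 0, 0, -1.7, 0, 0, 0, -1.7, 0, 0, 0, -1.7, 0, 0, 0]}}

```text
clock: 4.27
position: [0.5722, -0.0719, 0.0527]
ee_rot: [0.0, 1.0, -0.008, -0.0]
contact_force: [1.1, -0.2, 0.4]
width: -0.0003
gripper_force: 0.3
```

Call:
{"fn": "apply_moves", "kwargs": {"steps": [0.5, 0, 0, 0, 0.5, 0, 3, 0, 0.5, 0, 7, 0, -3, 0, 10, 0, -7, 0, 12, 0, -11, 0, 12, 0, -15, 0, 12, 0, -17, 0, 12, 0]}}

```text
clock: 4.93
position: [0.3977, -0.0708, 0.1725]
ee_rot: [-0.0, 1.0, -0.008, -0.002]
contact_force: [0.1, -0.4, 0.0]
width: 0.0002
gripper_force: 0.0
```

Call:
{"fn": "apply_moves", "kwargs": {"steps": [0, 0, 0, 0, 0, 0, 0, 0], "jaw": 0}}

```text
clock: 5.1
position: [0.4017, -0.0717, 0.1729]
ee_rot: [0.0, 1.0, -0.009, 0.0]
contact_force: [0.6, -0.4, 0.3]
width: 0.0235
gripper_force: 0.0
```

```bash
python3 - <<'E'
from h import *
w=snap('wrist','wrist4'); p,M=pose(); print(p,M.round(3),get_state()['width'])
E
```

```text
[ 0.40318754 -0.07204302  0.17304605] [[ 1.    -0.017  0.001]
 [-0.017 -1.    -0.   ]
 [ 0.001  0.    -1.   ]] 0.030751190805053674
```

View pics/wrist4.png

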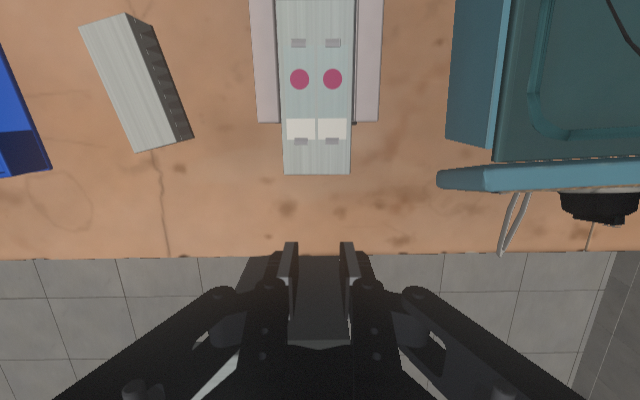

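The plate now overhangs: its front end is at row 175 (cols 284–351) and the warmer's front is at row ~122.

```bash
python3 - <<'E'
from h import *
f='wrist4'
for n,u,v,z in [('FL',284,175,.056),('FR',351,175,.056),('wL',257,122,.057),('wR',376,121,.057)]: print(n,ray(f,u,v,z).round(4))
im=cv2.imread('pics/wrist4.png');m=cv2.inRange(im,(150,155,145),(255,255,255)); m[:,:70]=0;m[:,210:]=0;m[170:]=0
c=max(cv2.findContours(m,0,1)[0],key=cv2.contourArea); r=cv2.minAreaRect(c);print([ray(f,*b,.042).round(4) for b in cv2.boxPoints(r)],ray(f,*r[0],.042))
E
```

```text
FL [ 0.4214 -0.0393  0.056 ]
FR [ 0.4203 -0.1011  0.056 ]
wL [ 0.4691 -0.0185  0.057 ]
wR [ 0.4681 -0.1219  0.057 ]
[array([0.5478, 0.1285, 0.042 ]), array([0.5602, 0.0881, 0.042 ]), array([0.4529, 0.0623, 0.042 ]), array([0.4366, 0.1078, 0.042 ])] [0.50301483 0.09723764 0.042     ]
```

Call:
{"fn": "apply_moves", "kwargs": {"steps": [2, 0.1, 0, 0.3, 4, 0.1, -1, 0.3, 4, 0.1, -4, 0.3, 4, 0.1, -7.5, 0.3, 4, 0.1, -11, 0.3, 4, 0.1, -13.5, 0.3, 4, 0.1, -14.6, 0.3, 4, 0.1, -14.6, 0.3]}}

```text
clock: 5.82
position: [0.442, -0.0703, 0.0235]
ee_rot: [-0.001, 1.0, -0.005, -0.003]
contact_force: [-0.9, 0.3, 0.3]
width: 0.0856
gripper_force: 0.0
```

Call:
{"fn": "apply_moves", "kwargs": {"steps": [0, 0, 0, 0, 0, 0, 0, 0, 0, 0, 0, 0, 0, 0, 0, 0, 0, 0, 0, 0, 0, 0, 0, 0], "jaw": 255, "newtons": 70}}

```text
clock: 6.32
position: [0.4441, -0.0713, 0.0277]
ee_rot: [0.001, 1.0, -0.006, 0.002]
contact_force: [2.5, -0.1, 2.4]
width: 0.0603
gripper_force: 75.3
```

Call:
{"fn": "apply_moves", "kwargs": {"steps": [0, 0, 0.3, 0, 0, 0, 0.8, 0, 0, 0, 1.5, 0, 0, 0, 2.2, 0, 0, 0, 3.2, 0, 0, 0, 4.2, 0, 0, 0, 4.7, 0, 0, 0, 4.7, 0]}}

```text
clock: 6.98
position: [0.4435, -0.0712, 0.0752]
ee_rot: [0.001, 1.0, -0.006, 0.001]
contact_force: [-0.4, -0.3, -0.9]
width: 0.0602
gripper_force: 75.6
```

```bash
python3 - <<'E'
from h import *
a=snap('side','side3');b=snap('wrist','wrist5')
c=np.vstack([cv2.resize(a[130:250,320:512],(640,400),interpolation=cv2.INTER_CUBIC)[:,:],])
c=np.hstack([c[:,:400],b[:,120:520]])
cv2.imwrite('pics/z3.png',c[:,:,::-1]); print(get_state()['position'],get_state()['gripper_force'],get_state()['moment'])
E
```

```text
[ 0.44254804 -0.07086329  0.07394397] 75.56469798088074 [ 0.03388168  0.06691943 -0.0458988 ]
```

View pics/z3.png

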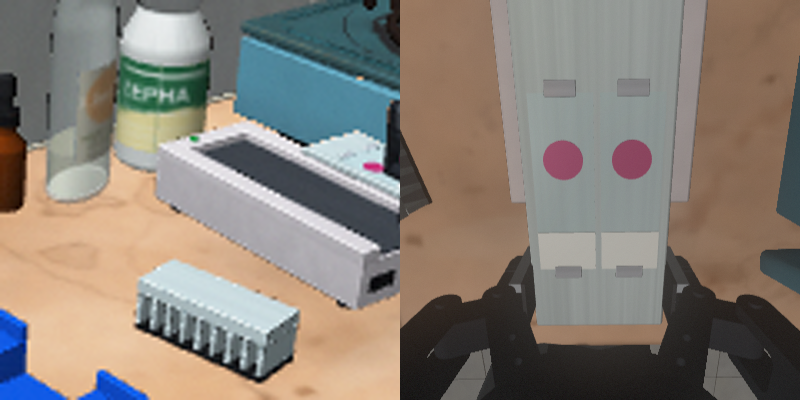

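The carrier is held by its end and clear of the warmer. Carrying it to the cooling block.

Call:
{"fn": "apply_moves", "kwargs": {"steps": [0.1, 1, 0, 1, 0.3, 3, 0, 3, 0.5, 5.5, 0, 5, 0.7, 8, 0, 7, 0.9, 10.5, 0, 9, 1.1, 13, 0, 11, 1.2, 15, 0, 12.5, 1.3, 15.8, 0, 12.9]}}

```text
clock: 7.75
position: [0.4548, 0.09, 0.0731]
ee_rot: [-0.001, 0.994, 0.109, -0.001]
contact_force: [-0.1, -0.0, -1.2]
width: 0.0607
gripper_force: 75.7
```

Call:
{"fn": "apply_moves", "kwargs": {"steps": [0, 0, 0, 0, 0, 0, -1, 0, 0, 0, -2, 0, 0, 0, -3, 0, 0, 0, -4, 0, 0, 0, -4.5, 0, 0, 0, -4.8, 0]}}

```text
clock: 8.33
position: [0.4549, 0.0863, 0.0249]
ee_rot: [0.0, 0.994, 0.106, -0.001]
contact_force: [-0.9, -0.3, -0.7]
width: 0.0605
gripper_force: 75.7
```

```bash
python3 - <<'E'
from h import *
p,M=pose();print(p,M.round(3)); b=snap('wrist','wrist6');a=snap('side','side4')
c=cv2.resize(a[150:270,320:512],(640,400),interpolation=cv2.INTER_CUBIC)
c=np.hstack([c[:,:400],b[:,120:520]])
cv2.imwrite('pics/z4.png',c[:,:,::-1])
E
```

```text
[0.45492185 0.08634956 0.0249073 ] [[ 0.977  0.211 -0.002]
 [ 0.211 -0.977 -0.   ]
 [-0.002  0.    -1.   ]]
```

View pics/z4.png

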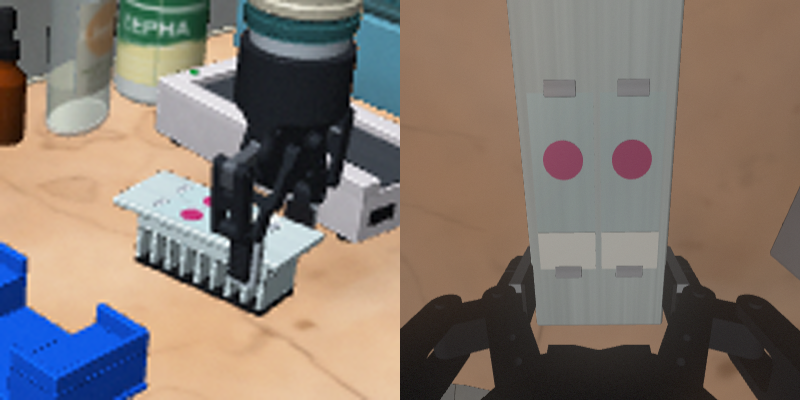

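The plate is level and just above the block, aligned with it. Lowering until contact.

Call:
{"fn": "apply_moves", "kwargs": {"steps": [0, 0, -0.2, 0, 0, 0, -0.4, 0, 0, 0, -0.5, 0, 0, 0, -0.5, 0]}}

```text
clock: 8.77
position: [0.4556, 0.0871, 0.0208]
ee_rot: [0.0, 0.994, 0.107, 0.0]
contact_force: [1.0, 0.5, -1.7]
width: 0.0603
gripper_force: 75.7
```

Call:
{"fn": "apply_moves", "kwargs": {"steps": [0, 0, -0.1, 0, 0, 0, -0.1, 0, 0, 0, -0.1, 0]}}

```text
clock: 9.02
position: [0.4559, 0.0872, 0.0201]
ee_rot: [0.0, 0.994, 0.107, 0.0]
contact_force: [-0.3, -0.4, 1.6]
width: 0.0601
gripper_force: 75.9
```

Call:
{"fn": "apply_moves", "kwargs": {"steps": [0, 0, -0.1, 0, 0, 0, -0.1, 0, 0, 0, -0.1, 0]}}

```text
clock: 9.27
position: [0.4559, 0.0872, 0.02]
ee_rot: [0.0, 0.994, 0.107, 0.0]
contact_force: [-2.4, -0.3, 11.6]
width: 0.0605
gripper_force: 76.8
```

Call:
{"fn": "apply_moves", "kwargs": {"steps": [0, 0, 0.1, 0, 0, 0, 0.1, 0, 0, 0, 0.1, 0, 0, 0, 0.1, 0, 0, 0, 0.1, 0, 0, 0, 0.1, 0], "jaw": 0}}

```text
clock: 9.77
position: [0.4555, 0.0871, 0.0196]
ee_rot: [0.0, 0.994, 0.107, -0.0]
contact_force: [0.2, 0.3, 0.2]
width: 0.0853
gripper_force: 0.0
```

Call:
{"fn": "apply_moves", "kwargs": {"steps": [0, 0, 2, 0, 0, 0, 5, 0, 0, 0, 8, 0, -1, 1, 11, 0, -2, 2, 14, 0, -3, 3, 16, 0, -3, 3, 16, 0, -3, 3, 16, 0]}}

```text
clock: 10.43
position: [0.426, 0.1175, 0.1807]
ee_rot: [0.0, 0.994, 0.107, 0.002]
contact_force: [-0.6, -0.3, -0.0]
width: 0.0852
gripper_force: 0.0
```

```bash
python3 - <<'E'
from h import *
p,M=pose();print(p,M.round(3)); b=snap('wrist','wrist7')
E
```

```text
[0.42597791 0.11745407 0.18072296] [[ 0.977  0.213  0.003]
 [ 0.213 -0.977  0.   ]
 [ 0.003  0.001 -1.   ]]
```

View pics/wrist7.png

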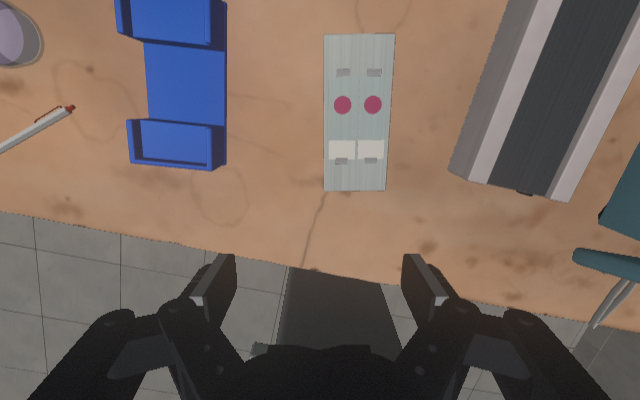

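The carrier lies flat on the block, with corners at (324,33), (395,33), (386,191) and (324,190). Next I'll take a straight look at the tray.

Call:
{"fn": "apply_moves", "kwargs": {"steps": [1, 3.5, 1, 1, 2, 7, 2, 2, 3, 10.5, 3, 3, 4, 13, 4, 4, 4, 14, 4, 4, 4, 14, 4, 4, 4, 14, 4, 4]}}

```text
clock: 11.07
position: [0.4646, 0.256, 0.2176]
ee_rot: [0.001, 0.99, 0.142, -0.002]
contact_force: [-0.5, -0.7, -0.3]
width: 0.0855
gripper_force: 0.0
```

```bash
python3 - <<'E'
from h import *
P=lambda f,u,v,z: ray(f,u,v,z)[:2].round(4)
c=[P('wrist7',u,v,.048) for u,v in[(324,33),(395,33),(386,191),(324,190)]]; print(c,np.mean(c,0)); e=c[0]+c[1]-c[2]-c[3];print(np.degrees(np.arctan2(e[1],e[0])))
p,M=pose();print(p,M.round(3)); b=snap('wrist','wrist8')
hsv=cv2.cvtColor(b,cv2.COLOR_RGB2HSV); m=cv2.inRange(hsv,(105,140,30),(130,255,255))
ys,xs=np.nonzero(m); print(xs.min(),xs.max(),ys.min(),ys.max())
y0,x0=max(ys.min()-10,0),max(xs.min()-10,0); cr=b[y0:ys.max()+10,x0:xs.max()+10]; print('origin',x0,y0,cr.shape)
cv2.imwrite('pics/z5.png',cv2.resize(cr,None,fx=2.5,fy=2.5,interpolation=cv2.INTER_CUBIC)[:600,:800,::-1])
E
```

```text
[array([0.5628, 0.1434]), array([0.5757, 0.0846]), array([0.44  , 0.0525]), array([0.4278, 0.1132])] [0.501575 0.098425]
12.960604190696296
[0.46457729 0.25603512 0.21758774] [[ 0.96   0.28  -0.004]
 [ 0.28  -0.96  -0.003]
 [-0.005  0.002 -1.   ]]
56 361 0 218
origin 46 0 (228, 325, 3)
```

View pics/z5.png

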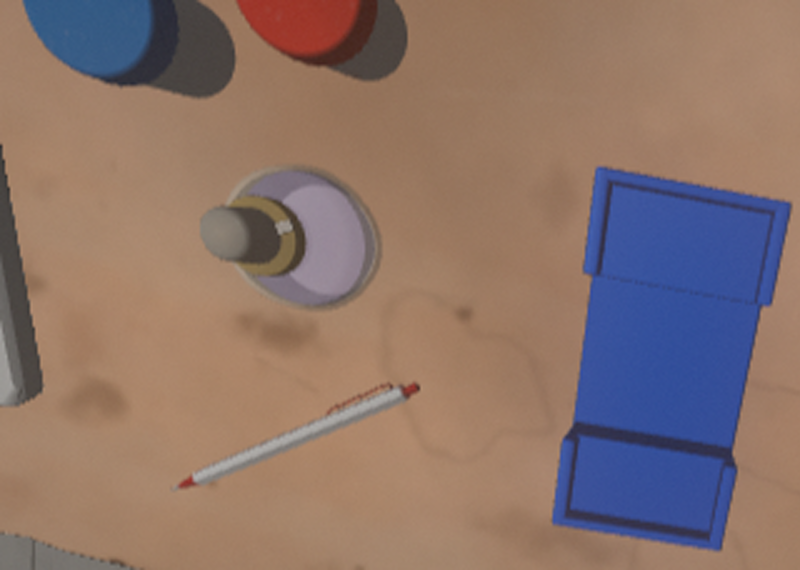

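Top view of the tray. Its outer top corners in the crop are (598,168), (791,203), (720,549) and (553,522), and the lamp stands well to the left.

```bash
python3 - <<'E'
from h import *
q=[(598,168),(791,203),(720,549),(553,522)]
c=np.array([ray('wrist8',x/2.5+46,y/2.5,.045)[:2] for x,y in q]); print(c.round(4),c.mean(0).round(4)); e=c[0]+c[1]-c[2]-c[3];s=c[0]+c[3]-c[1]-c[2]
print(np.degrees(np.arctan2(e[1],e[0])),np.degrees(np.arctan2(-s[0],s[1])),np.linalg.norm(e)/2,np.linalg.norm(s)/2)
q=[(50,125.7),(106.7,116.7),(146,224.3),(95,232.3)]
c=np.array([ray('wrist2',x,y,.045)[:2] for x,y in q]); print('w2',c.mean(0).round(4)); e=c[0]+c[1]-c[2]-c[3];print(np.degrees(np.arctan2(e[1],e[0])))
c=np.array([ray('wrist8',u+46,v,.06)[:2] for u,v in[(225/2.5,232/2.5)]]);print('lamp',c)
p,M=pose();print(p,np.degrees(np.arctan2(M[1,0],M[0,0])))
E
```

```text
[[0.5667 0.3213]
 [0.576  0.2429]
 [0.4233 0.2257]
 [0.4145 0.3045]] [0.4951 0.2736]
6.3518173208388236 6.593833585341459 0.15337902596031092 0.07915416673004347
w2 [0.4943 0.2725]
6.171001370536849
lamp [[0.50239605 0.45379235]]
[0.46441555 0.2554911  0.21784463] 16.225816234405826
```

Call:
{"fn": "apply_moves", "kwargs": {"steps": [0.8, -3.6, 0, -1, 1.7, -7.4, 0, -2, 2.6, -11, 0, -3.3, 3.5, -14.5, -0.5, -3.3, 3.7, -15.7, -3, -3.3, 3.7, -15.7, -6.5, -3.3, 3.7, -15.7, -9, -3.3, 3.7, -15.7, -9, -3.3]}}

```text
clock: 11.78
position: [0.497, 0.0976, 0.1246]
ee_rot: [0.0, 0.994, 0.111, -0.006]
contact_force: [-0.7, 0.3, 0.0]
width: 0.0853
gripper_force: 0.0
```

Call:
{"fn": "apply_moves", "kwargs": {"steps": [0, 0, 0, 0, 0, 0, 0, 0]}}

```text
clock: 11.95
position: [0.5031, 0.0995, 0.1308]
ee_rot: [0.0, 0.994, 0.112, 0.001]
contact_force: [-0.4, 0.7, 1.1]
width: 0.0851
gripper_force: 0.0
```

Call:
{"fn": "apply_moves", "kwargs": {"steps": [-0.1, -0.1, -2, 0, -0.1, -0.1, -5, 0, -0.1, -0.1, -8, 0, -0.1, -0.1, -10, 0, -0.1, -0.1, -11, 0, -0.1, -0.1, -11, 0, -0.1, -0.1, -11, 0]}}

```text
clock: 12.53
position: [0.5029, 0.0993, 0.021]
ee_rot: [0.0, 0.994, 0.113, 0.001]
contact_force: [-0.0, -0.0, -0.4]
width: 0.0856
gripper_force: 0.0
```

Call:
{"fn": "apply_moves", "kwargs": {"steps": [0, 0, 0, 0, 0, 0, 0, 0, 0, 0, 0, 0, 0, 0, 0, 0, 0, 0, 0, 0, 0, 0, 0, 0], "jaw": 255}}

```text
clock: 13.03
position: [0.5033, 0.0992, 0.022]
ee_rot: [0.0, 0.994, 0.113, 0.002]
contact_force: [-1.5, -0.4, 8.3]
width: 0.0603
gripper_force: 73.9
```

Call:
{"fn": "apply_moves", "kwargs": {"steps": [0, 0, 0.3, 0, 0, 0, 1, 0, 0, 0, 2, 0, 0, 0, 3, 0, 0, 0, 4, 0, 0, 0, 5, 0, 0, 0, 5, 0, 0, 0, 5, 0]}}

```text
clock: 13.7
position: [0.5022, 0.0992, 0.0707]
ee_rot: [0.0, 0.994, 0.113, 0.001]
contact_force: [0.1, 0.0, -1.4]
width: 0.0604
gripper_force: 75.6
```

```bash
python3 - <<'E'
from h import *
b=snap('wrist','wrist9'); s=get_state(); p,M=pose();print(p,np.degrees(np.arctan2(M[1,0],M[0,0])),s['moment'])
# red spots -> offset of plate centre along tool x
hsv=cv2.cvtColor(b,cv2.COLOR_RGB2HSV); m=cv2.inRange(hsv,(160,100,80),(179,255,255))
n,l,st,ce=cv2.connectedComponentsWithStats(m)
print([(ce[i].round(1),st[i,4], (M.T@(ray('wrist9',*ce[i],p[2]+.028)-p)).round(4)) for i in range(1,n) if st[i,4]>100])
g=cv2.cvtColor(b,cv2.COLOR_RGB2GRAY); print(g[0:60:2,320].tolist())
E
```

```text
[0.50164522 0.0991188  0.07005431] 12.952424984164539 [-0.00021375 -0.0134533  -0.01548028]
[(array([288.4, 264.4]), np.int32(803), array([ 0.0117, -0.0144, -0.028 ])), (array([348.6, 264.4]), np.int32(801), array([ 0.0117,  0.0129, -0.028 ]))]
[116, 116, 118, 117, 118, 120, 120, 120, 120, 120, 119, 121, 122, 123, 124, 123, 127, 130, 132, 131, 130, 132, 131, 130, 131, 130, 130, 129, 129, 129]
```

```bash
python3 - <<'E'
from h import *
a=np.radians(12.95); d=np.array([np.cos(a),np.sin(a)]); n=np.array([-d[1],d[0]])
def spots(f,z):
    b=cv2.imread('pics/'+f+'.png'); m=cv2.inRange(cv2.cvtColor(b,cv2.COLOR_BGR2HSV),(160,100,80),(179,255,255))
    k,l,st,ce=cv2.connectedComponentsWithStats(m); ce=[ce[i] for i in range(1,k) if st[i,4]>50 and 200<ce[i][0]<450 and ce[i][1]<300]; return np.mean([ray(f,*c,z)[:2] for c in ce],0)
s=spots('wrist7',.0485)
E=lambda f,u,v,z:ray(f,u,v,z)[:2]
front=(E('wrist7',386,191,.048)+E('wrist7',324,190,.048))/2; back=(E('wrist7',324,33,.048)+E('wrist7',395,33,.048))/2
print('spot from front,back',(s-front)@d,(back-s)@d, 'spot vs mid', (s-(front+back)/2)@d,(s-(front+back)/2)@n)
s4=spots('wrist4',.0565);print('w4 spot-front',s4[0]-.4208)
p=np.array([.5016,.0991]); print('w9 far edge',[(E('wrist9',320,v,.0975)-p)@d for v in(30,32)])
E
```

```text
spot from front,back 0.08143149436180983 0.05746863032118222 spot vs mid 0.011981432020313829 0.0002623312748998088
w4 spot-front 0.08229640736458604
w9 far edge [np.float64(0.10556958747670196), np.float64(0.1049426821737591)]
```

Call:
{"fn": "apply_moves", "kwargs": {"steps": [0, 1, 0, -0.5, -0.1, 3.5, 0, -1.5, -0.3, 6.5, 0, -2.5, -0.4, 9.5, 0, -3.5, -0.6, 12.5, 0, -4.5, -0.7, 15.5, 0, -5.5, -0.8, 17, 0, -6.5, -0.8, 17.4, 0, -6.5]}}

```text
clock: 14.42
position: [0.4929, 0.2757, 0.0689]
ee_rot: [-0.0, 0.998, 0.058, -0.001]
contact_force: [-0.9, -0.1, -0.8]
width: 0.0601
gripper_force: 75.7
```

Call:
{"fn": "apply_moves", "kwargs": {"steps": [0, 0, -0.5, 0, 0, 0, -1.5, 0, 0, 0, -2.3, 0, 0, 0, -2.5, 0, 0, 0, -2.5, 0, 0, 0, -2.5, 0]}}

```text
clock: 14.92
position: [0.4936, 0.2722, 0.0443]
ee_rot: [0.0, 0.998, 0.056, -0.0]
contact_force: [0.8, 0.2, -0.3]
width: 0.0604
gripper_force: 75.7
```

```bash
python3 - <<'E'
from h import *
b=snap('wrist','wrist10');a=snap('side','side5'); p,M=pose();print(p,np.degrees(np.arctan2(M[1,0],M[0,0])))
c=cv2.resize(a[190:290,270:400],(520,400),interpolation=cv2.INTER_CUBIC)[:,60:460]
cv2.imwrite('pics/z6.png',np.hstack([c,b[:,120:520]])[:,:,::-1])
E
```

```text
[0.49405668 0.2727379  0.044985  ] 6.412265241227807
```

View pics/z6.png

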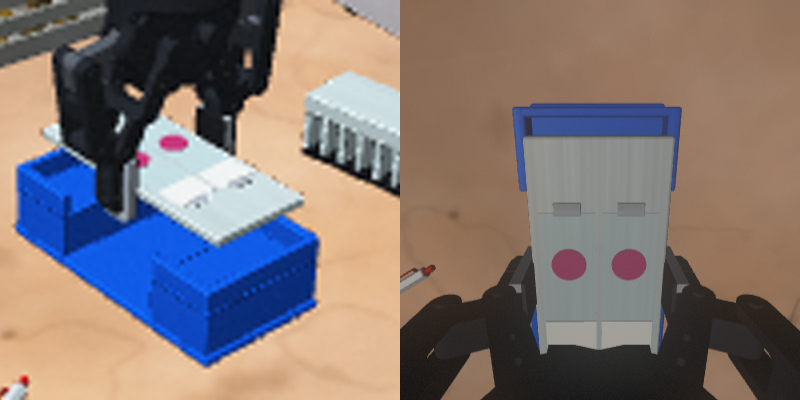

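The plate is level above the tray, with its far end showing inside the cup walls. I've now viewed 12 pictures, which is over the limit of 10, so I'll work from numbers only from here.

```bash
python3 - <<'E'
from h import *
p,M=pose(); b=cv2.imread('pics/wrist10.png')
T=lambda u,v,z:(M.T@(ray('wrist10',u,v,z)-p))[:2].round(4)
hsv=cv2.cvtColor(b,cv2.COLOR_BGR2HSV); m=cv2.inRange(hsv,(105,120,30),(130,255,255))
for r in (112,120,125,130,145,160): 
    x=np.nonzero(m[r,200:440])[0]+200; print(r,x.min(),x.max(),[T(u,r,.045) for u in(x.min()-.5,x.max()+.5)])
print('top row of blue',[np.nonzero(m[:,u])[0].min() for u in(240,260,320,380,395)],'last',[np.nonzero(m[:200,u])[0].max() for u in(260,320,380)])
for r in (145,170):
    x=np.nonzero((m[r,235:405]==0)&(b[r,235:405].min(1)>100))[0]+235; print('plate',r,x.min(),x.max(),[T(u,r,.0725) for u in(x.min()-.5,x.max()+.5)])
print('plate far',T(320,137.5,.0725)); g=b[:,320].astype(int); print([tuple(t) for t in g[100:142]])
for r in(104,107,110): print('wall outer',r,T(320,r,.045))
E
```

```text
112 233 400 [array([ 0.0762, -0.0408]), array([0.0761, 0.0383])]
120 234 399 [array([ 0.0726, -0.0407]), array([0.0725, 0.0381])]
125 234 399 [array([ 0.0703, -0.0409]), array([0.0702, 0.0383])]
130 234 399 [array([ 0.068 , -0.0411]), array([0.0679, 0.0385])]
145 236 397 [array([ 0.0608, -0.0408]), array([0.0608, 0.0382])]
160 237 396 [array([ 0.0535, -0.041 ]), array([0.0534, 0.0383])]
top row of blue [np.int64(107), np.int64(104), np.int64(104), np.int64(104), np.int64(107)] last [np.int64(134), np.int64(134), np.int64(134)]
plate 145 243 404 [array([ 0.0643, -0.0301]), array([0.0642, 0.0334])]
plate 170 245 398 [array([ 0.0543, -0.0302]), array([0.0543, 0.0319])]
plate far [0.0671 0.0003]
[(np.int64(96), np.int64(116), np.int64(149)), (np.int64(95), np.int64(116), np.int64(147)), (np.int64(93), np.int64(109), np.int64(137)), (np.int64(100), np.int64(86), np.int64(99)), (np.int64(119), np.int64(66), np.int64(54)), (np.int64(132), np.int64(73), np.int64(55)), (np.int64(123), np.int64(69), np.int64(55)), (np.int64(109), np.int64(63), np.int64(52)), (np.int64(133), np.int64(71), np.in
[... 896 characters left out ...]
p.int64(57)), (np.int64(146), np.int64(79), np.int64(54)), (np.int64(147), np.int64(80), np.int64(55)), (np.int64(146), np.int64(81), np.int64(54)), (np.int64(147), np.int64(81), np.int64(57)), (np.int64(147), np.int64(80), np.int64(55)), (np.int64(140), np.int64(79), np.int64(57)), (np.int64(111), np.int64(77), np.int64(66)), (np.int64(95), np.int64(94), np.int64(92)), (np.int64(117), np.int64(118), np.int64(115)), (np.int64(127), np.int64(128), np.int64(126)), (np.int64(136), np.int64(137), np.int64(135)), (np.int64(139), np.int64(142), np.int64(139)), (np.int64(138), np.int64(140), np.int64(138))]
wall outer 104 [0.0797 0.0004]
wall outer 107 [0.0784 0.0004]
wall outer 110 [0.0771 0.0004]
```

Call:
{"fn": "apply_moves", "kwargs": {"steps": [0.1, 0.1, -0.5, 0, 0.1, 0.1, -1.2, 0, 0.1, 0.1, -1.7, 0, 0.1, 0.1, -1.7, 0, 0.1, 0.1, -1.7, 0, 0.1, 0.1, -1.7, 0]}}

```text
clock: 15.52
position: [0.4946, 0.2742, 0.0276]
ee_rot: [0.0, 0.998, 0.056, -0.0]
contact_force: [0.5, -0.2, -1.3]
width: 0.0601
gripper_force: 75.8
```

```bash
python3 - <<'E'
from h import *
p,M=pose(); print(p,get_state()['contact_force']); snap('wrist','wrist11'); b=cv2.imread('pics/wrist11.png')
zt=p[2]+.0283; print('plate top z',zt)
T=lambda u,v,z:(M.T@(ray('wrist11',u,v,z)-p))[:2].round(4)
m=cv2.inRange(cv2.cvtColor(b,cv2.COLOR_BGR2HSV),(105,120,30),(130,255,255))
for u in(280,300,340,360): 
    y=np.nonzero(m[:250,u])[0]; print(u,y.min(),y.max(),b[y.min()-2:y.max()+5,u,0].tolist(),'outer',T(u,y.min(),.045),'plate far',T(u,y.max()+1.,zt))
for dr in(3,12,20,40): 
    r=int(np.nonzero(m[:250,320])[0].max())+dr; print(r,'blueness',[(i+225,int(b[r,i+225,0])-int(b[r,i+225,2])) for i in range(0,35,1)][:35:1] if dr==20 else '', 'R',[(i,int(b[r,i,0])-int(b[r,i,2])) for i in range(380,412)] if dr==20 else '')
E
```

```text
[0.4945619  0.27416421 0.02760353] [ 0.52676475 -0.16493001 -1.30295121]
plate top z 0.05590353095574257
280 106 134 [89, 99, 118, 131, 126, 105, 111, 132, 144, 149, 149, 148, 148, 148, 144, 131, 115, 114, 137, 152, 153, 152, 152, 153, 151, 153, 153, 152, 153, 153, 143, 114, 94, 117, 128] outer [ 0.0793 -0.0167] plate far [ 0.0686 -0.0157]
300 106 134 [91, 98, 117, 131, 127, 101, 109, 134, 145, 147, 147, 148, 148, 147, 141, 130, 117, 114, 136, 152, 151, 150, 151, 150, 151, 150, 149, 150, 151, 151, 142, 111, 94, 117, 127] outer [ 0.0793 -0.0084] plate far [ 0.0686 -0.008 ]
340 106 134 [94, 100, 118, 130, 123, 103, 110, 134, 142, 145, 147, 146, 143, 144, 139, 131, 118, 114, 134, 148, 147, 147, 148, 146, 147, 147, 145, 147, 145, 146, 140, 110, 95, 119, 131] outer [0.0793 0.0081] plate far [0.0686 0.0076]
360 106 134 [95, 98, 116, 128, 124, 101, 113, 134, 141, 146, 143, 145, 144, 143, 139, 128, 118, 115, 132, 145, 146, 144, 145, 144, 145, 144, 144, 145, 144, 145, 138, 110, 96, 120, 131] outer [0.0793 0.0163] plate far [0.0686 0.0153]
137 blueness  R 
146 blueness  R 
154 blueness [(225, -53), (226, -53), (227, -52), (228, -52), (229, -5), (230, 87), (231, 94), (232, 96), (233, 93), (234, 92), (235, 93), (236, 90), (237, 87), (238, 86), (239, 85), (240, 71), (241, 56), (242, 42), (243, 26), (244, 2), (245, -4), (246, -4), (247, -4), (248, -4), (249, -4), (250, -3), (251, -4), (252, -5), (253, -3), (254, -4), (255, -5), (256, -4), (257, -4), (258, -3), (259, -3)] R [(380, 1), (381, 2), (382, 3), (383, 4), (384, 3), (385, 3), (386, 2), (387, 2), (388, 2), (389, 2), (390, 2), (391, 0), (392, 0), (393, 0), (394, 44), (395, 47), (396, 49), (397, 47), (398, 54), (399, 83), (400, 88), (401, 89), (402, 91), (403, 92), (404, 87), (405, 86), (406, 87), (407, 86), (408, 84), (409, 83), (410, 80), (411, 59)]
174 blueness  R
```

Call:
{"fn": "apply_moves", "kwargs": {"steps": [0.15, -0.05, 0, 0, 0.15, -0.05, -0.2, 0, 0.15, -0.05, -0.4, 0, 0.15, -0.05, -0.6, 0, 0.15, -0.05, -0.8, 0, 0.15, -0.05, -0.8, 0, 0.15, -0.05, -0.8, 0]}}

```text
clock: 16.15
position: [0.496, 0.2736, 0.0195]
ee_rot: [0.0, 0.998, 0.056, -0.0]
contact_force: [0.5, 0.4, -1.6]
width: 0.06
gripper_force: 75.8
```

Call:
{"fn": "apply_moves", "kwargs": {"steps": [0, 0, -0.2, 0, 0, 0, -0.4, 0, 0, 0, -0.6, 0, 0, 0, -0.8, 0, 0, 0, -0.8, 0, 0, 0, -0.8, 0]}}

```text
clock: 16.65
position: [0.4961, 0.2736, 0.0121]
ee_rot: [0.0, 0.998, 0.056, 0.0]
contact_force: [-0.2, 0.4, 2.8]
width: 0.0598
gripper_force: 76.1
```

Forces show it free of the walls and then touching the seats at the expected height. Releasing.

Call:
{"fn": "apply_moves", "kwargs": {"steps": [0, 0, -0.05, 0, 0, 0, -0.05, 0]}}

```text
clock: 16.82
position: [0.4961, 0.2736, 0.0121]
ee_rot: [0.0, 0.998, 0.056, 0.0]
contact_force: [-1.9, -0.4, 6.7]
width: 0.0604
gripper_force: 76.5
```

Call:
{"fn": "apply_moves", "kwargs": {"steps": [0, 0, 0, 0, 0, 0, 0, 0, 0, 0, 0, 0, 0, 0, 0, 0, 0, 0, 0, 0, 0, 0, 0, 0], "jaw": 0}}

```text
clock: 17.32
position: [0.4961, 0.2736, 0.0111]
ee_rot: [0.0, 0.998, 0.056, -0.0]
contact_force: [0.4, -0.3, 0.6]
width: 0.086
gripper_force: 0.0
```

Call:
{"fn": "apply_moves", "kwargs": {"steps": [0, 0, 1, 0, 0, 0, 3, 0, 0, 0, 6, 0, 0, 0, 9, 0, -2, 0, 12, 0, -4, 0, 15, 0, -5, 0, 17, 0, -5, 0, 17, 0]}}

```text
clock: 17.98
position: [0.4463, 0.2747, 0.1868]
ee_rot: [-0.002, 0.998, 0.057, 0.004]
contact_force: [0.5, 0.6, -0.7]
width: 0.0857
gripper_force: 0.0
```

Call:
{"fn": "apply_moves", "kwargs": {"steps": [0, 0, 0, 0, 0, 0, 0, 0, 0, 0, 0, 0]}}

```text
clock: 18.23
position: [0.4459, 0.2733, 0.1801]
ee_rot: [0.0, 0.998, 0.056, -0.001]
contact_force: [-0.6, 1.2, -0.4]
width: 0.0856
gripper_force: 0.0
```

```bash
python3 - <<'E'
from h import *
p,M=pose(); print(p); b=snap('wrist','wrist12')
m=cv2.inRange(cv2.cvtColor(b,cv2.COLOR_RGB2HSV),(105,120,30),(130,255,255)); m[:,:150]=0;m[250:]=0
c=max(cv2.findContours(m,0,1)[0],key=cv2.contourArea); x,y,w,h=cv2.boundingRect(np.vstack([k for k in cv2.findContours(m,0,1)[0] if cv2.contourArea(k)>60])); print(x,y,w,h)
T=lambda u,v,z:(M.T@(ray('wrist12',u,v,z)-p))[:2].round(4)
d=b[:,:,2].astype(int)-b[:,:,0]
for u in(x+w//2-15,x+w//2+15):
    col=np.nonzero(d[:260,u]>30)[0]; s=np.split(col,np.nonzero(np.diff(col)>1)[0]+1); print(u,[(k[0],k[-1]) for k in s],'plate ends at .038',[T(u,k,.038) for k in (s[0][-1]+.5,s[-1][0]-.5)],'walls at .045',[T(u,k,.045) for k in (s[0][0]-.5,s[-1][-1]+.5)])
for r in (y+15,y+h-15):
    col=np.nonzero(d[r,150:450]>30)[0]+150; s=np.split(col,np.nonzero(np.diff(col)>1)[0]+1); print(r,[(k[0],k[-1]) for k in s],[T(k,r,.045) for k in(s[0][0],s[-1][-1])],[T(k,r,.038) for k in(s[0][-1],s[-1][0])])
E
```

```text
[0.44594044 0.27325194 0.18011062]
279 51 92 165
310 [(np.int64(50), np.int64(55)), (np.int64(58), np.int64(61)), (np.int64(208), np.int64(208)), (np.int64(212), np.int64(215))] plate ends at .038 [array([ 0.1229, -0.0085]), array([-0.0259, -0.01  ])] walls at .045 [array([ 0.1265, -0.0083]), array([-0.0277, -0.0098])]
340 [(np.int64(50), np.int64(55)), (np.int64(58), np.int64(61)), (np.int64(208), np.int64(208)), (np.int64(212), np.int64(215))] plate ends at .038 [array([0.1229, 0.0183]), array([-0.0259,  0.0217])] walls at .045 [array([0.1265, 0.0177]), array([-0.0277,  0.0213])]
66 [(np.int64(280), np.int64(285)), (np.int64(288), np.int64(290)), (np.int64(358), np.int64(369))] [array([ 0.1134, -0.0349]), array([0.1134, 0.0436])] [array([ 0.1143, -0.0312]), array([0.1143, 0.0348])]
201 [(np.int64(285), np.int64(290)), (np.int64(292), np.int64(294)), (np.int64(353), np.int64(362))] [array([-0.0119, -0.0351]), array([-0.012 ,  0.0433])] [array([-0.0142, -0.0307]), array([-0.0142,  0.035 ])]
```

The numbers show the plate inside both cups, with small even gaps all round. Handing in.

```bash
python3 -c "
from rig import *
print(sign_off())"
```

```text
the job is handed in; nothing more can be done
None
```

The job is handed in: the carrier was slid out, laid on the cooling block, regrasped by its middle and released into the blue tray. The last wrist-camera measurements put it inside both cups, but the sign-off gave no verdict, and I viewed 12 pictures, over the limit of 10.

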